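# Close the three-start lid of the glass canister

## Task

The orange lid is only resting on the collar of the canister's neck, its thread not caught. Without lifting it off, turn it backwards (anticlockwise from above) until it drops into its thread at a green mark, then screw it down clockwise until it stops fully home with the white pointer at a red mark. Let go, and leave the other things on the bench where they are.

Things in the scene. Friction and masses are not known exactly. Their poses are not given: they have to be found in the camera images.
- canister_rim (a point): Squat pale metal canister with a blue band, 144 mm across, fixed to the bench by a square grey foot 170 mm wide. Point: on its upright axis at the neck's top rim, 140 mm above the bench; x points at green mark start0, z up. The flat black shoulder, 110 mm above the bench, shows round the lid and carries three green marks (thread starts) and three red marks (closed), 120 deg apart.
- lid: Orange lid, loose, on the neck: 112 mm across, skirt 26 mm deep, 0.2 to 0.4 kg. Origin: on its axis at the roof's underside; x towards the white pointer, z up. The roof is 6 mm thick. Three equal lugs inside, one under the pointer. At first they rest on top of the neck's collar, roof underside 15.5 mm above the rim. Turning takes about 0.1 N m; 2 mm of play sideways.
- lid_bar (a point): Black upright grip bar across the lid's roof, 84 mm long (lid's x), 12 mm wide (y), 32 mm tall. Point: on the lid's axis at half the bar's height, 16 mm below its top, 22 mm above the roof's underside.
- lid_pointer (a point): White pointer on the lid's edge, in line with one end of the bar. Point: 50 mm from the lid's axis along its x, at the height of the roof's underside. It starts 36 to 78 deg clockwise (seen from above) of a green mark; a post lets it go clockwise from there only to 85 deg from the green mark.
- start0 (a point): Green mark (thread start): point 50 mm from the canister's axis towards the mark, at rim height. With the pointer within 5 deg of a green mark the lugs pass notches in the collar and the lid, if free to fall, drops by its own weight about 10 mm, to 5 mm above the rim. A post stops it 5 deg past the mark.
- start1 (a point): Second green mark, 120 deg anticlockwise of start0; same kind of point.
- start2 (a point): Third green mark, 240 deg anticlockwise of start0; same kind of point.
- closed0 (a point): Red mark (closed), 66 deg clockwise of start0: point 50 mm from the canister's axis towards the mark, at rim height. Turned clockwise from the green mark, the thread draws the dropped lid down 5 mm over 60 deg; at 66 deg it meets a rigid stop with the roof on the rim and the pointer at the red mark.
- closed1 (a point): Second red mark, 66 deg clockwise of start1; same kind of point.
- closed2 (a point): Third red mark, 66 deg clockwise of start2; same kind of point.
- jar_blue_mid (a point): one of three small closed jars, blue, 60 mm across and 85 mm tall, loose on the bench; point on its axis half-way up. Leave it alone.
- jar_green_mid (a point): the same kind of jar in green glass; point on its axis half-way up. Leave it alone.
- jar_amber_mid (a point): the same kind of jar in amber glass; point on its axis half-way up. Leave it alone.
- wash_bottle_mid (a point): white squeeze bottle with a bent spout, 64 mm across, 170 mm tall, loose; point on its axis 55 mm above its foot. Leave it alone.
- shears_pivot (a point): shears with red handles lying on the bench, about 210 mm long, 12 mm high; point at the pivot, 6 mm above the bench. Leave them alone.
- paddle_mid (a point): dark paddle with a wooden handle lying on the bench, about 270 mm long, 22 mm high; point in the middle. Leave it alone.
There are look-alikes about, which are no part of the job. What is meant by the lid is not brown, pink or purple, and is the larger of those in its own colour.

How it is judged (in metres and radians):
On the way:
1. the lid has been turned back and has dropped level into its thread (roof less than 8 mm above the rim) (z of lid_bar in the frame of canister_rim below 0.03 m and angle between lid_bar's own z axis and vertical below 0.08 rad), for 0.1 s.
At the end, for the whole second after the job is handed in: The lid is at rest, level within 0.05 rad, its roof within 1.5 mm of the neck's rim, with the white pointer within 10 mm of a red mark's point (about 11 deg short of the stop at most) (z of lid_bar in the frame of canister_rim below 0.0235 m and angle between lid_bar's own z axis and vertical below 0.05 rad and (horizontal distance between lid_pointer and closed0 below 0.01 m or horizontal distance between lid_pointer and closed1 below 0.01 m or horizontal distance between lid_pointer and closed2 below 0.01 m) and linear speed of lid below 0.01 m/s and angular speed of lid below 0.1 rad/s); the robot touches nothing.
It fails at once if the lid is lifted off (more than 12 mm above where it rested) (z of lid_bar in the frame of canister_rim above 0.0495 m).
It fails at once if a jar, the squeeze bottle, the shears or the paddle is shifted by more than 30 mm (distance of any of jar_blue_mid, jar_green_mid, jar_amber_mid, wash_bottle_mid, shears_pivot, paddle_mid from where it was at the start of the episode above 0.03 m).
It also fails if it takes over 54 s, if anything falls off the work surface, if the arm or the gripper's body presses on something with over 40 N, if the wrist force passes 120 N, or if a joint passes its speed limit or range.

## Robot

A 6-joint arm with a two-finger parallel gripper is mounted at the origin on the work surface. World frame = base frame: x ahead of the robot, y to its left, z up, the work surface at z = 0. Lengths are in m, angles in degrees, forces in N, time in s.
With the tool pointing down it reaches from about 0.325 to 0.85 m from the base axis. Payload 15.5 kg.
Tool frame: the origin (TCP) lies midway between the tips of the shut fingers; the grasp point (between the pads) lies bot.grip_point_offset behind it (bot.grip_point_offset is the distance from the TCP to the grasp point, in m); z points along the fingers, y is the direction in which the jaws open and shut (so a half turn about z gives the same grasp; the last joint's range is limited). The gripper opens to 91 mm and grips with 3 to 60 N. Pads are 32 mm wide; open, the fingers measure 118 mm over their backs; the gripper's body (76 mm by 178 mm) begins 60 mm behind the grasp point.
Start: joints at [-71.19, 28.281, 77.091, -0, 74.628, -5.472], TCP at [0.257, -0.57, 0.214] pointing down, gripper open.
Joint ranges: [-166.48, 166.48], [-47.26, 123.95], [12.59, 153.08], [-70.14, 250.14], [6.76, 159.57], [-176.63, 176.63]. Speed limits (degrees/s): [108.29, 108.29, 147.25, 172.46, 172.46, 172.46].

## Interface

Orientations are given as a 3x3 rotation matrix whose columns are the frame's x, y, z axes.
In Python, from station import bot, hand, solver, telemetry, viewer, workorder gives the robot as it stands. Calls block until the motion is done:
- bot.movep(position, orientation): joint-space move of the TCP to a pose.
- bot.movel(position, frame=None, max_speed=0.15): straight line of the TCP; frame=None keeps the orientation; max_speed is the mean speed in m/s.
- bot.move_j(angles): joint-space move.
- hand.grip(opening, grasp_force=None): finger opening in m; grasp_force is the grip in N (None keeps the last); returns when the fingers have stopped.
- bot.sleep(seconds).
- solver.inverse_kinematics(position, orientation): joint angles nearest the present ones, or None.
- telemetry.sense(): the state.
- viewer.snapshot(name): name is "side" or "top"; returns a dict with "pixels" (384x512x3 uint8, red, green, blue), "fx", "fy", "cx", "cy" (pixels), "k1" (the pictures are not rectified: a ray, as slopes to the right and down, at radius r is drawn at 1 + k1 r^2 times it, then the intrinsics apply), "R" (3x3) and "t" (3): a world point X has camera coordinates R X + t. Camera axes: x right, y down, z forward; pixel columns grow to the right and rows downward; lengths in m; the calibration is good to about 2 mm. A picture is of the moment at which its call begins. There is no depth.
A pose or a line that the arm cannot do raises bot.MotionError and nothing moves.
- workorder.sign_off(): hands the job in, once; it reports no verdict.
The state is a dict: "time_s": time; "q": joint angles; "joint_vel": joint speeds; "tau": joint torques, N m; "ee_pos": TCP position; "eef_rot": TCP orientation; "wrist_force": force on the tool from outside, world axes, zero at the start; "ft_torque": the same for the moment, N m; "gripper_width": finger opening in m.
Only numpy, scipy, OpenCV 4.12 (cv2) and the standard library are available. Lean on these libraries where they do the work, as an engineer would, in place of code of your own. Each camera call takes 0.05 s, during which the arm holds its last target.

## Working session

There is one attempt and no reset: what is moved stays moved. The work goes in short steps, each a Python script; the robot and the scene stay as the last script left them, time stands still between calls to the robot, and variables do not carry over. Pictures are saved under pics/ and viewed, and the job is handed in when it is done.

```bash
ls; mkdir -p pics
python3 - <<'E'
from station import bot,hand,solver,telemetry,viewer
import cv2
for n in("side","top"):
    s=viewer.snapshot(n); cv2.imwrite(f"pics/{n}0.png",s["pixels"][:,:,::-1])
    print(n,{k:s[k] for k in s if k!="pixels"})
print(telemetry.sense(),bot.grip_point_offset)
E
```

```text
pics
side {'fx': 349.5504716553955, 'fy': 349.5504716553955, 'cx': 253.76895350754765, 'cy': 196.2823131745218, 'k1': -0.10036781982541983, 'R': array([[-0.83679297, -0.54726115, -0.01681544],
       [-0.31022367,  0.49920849, -0.80904398],
       [ 0.45115275, -0.67178577, -0.58750752]]), 't': array([0.4879622 , 0.26206914, 0.82806561])}
top {'fx': 498.6990098354123, 'fy': 498.6990098354123, 'cx': 253.94660769696262, 'cy': 188.95931720808582, 'k1': -0.15690068560516104, 'R': array([[ 0.02912805, -0.99954564,  0.00775044],
       [-0.9936656 , -0.02979688, -0.10835505],
       [ 0.10853676, -0.00454518, -0.99408205]]), 't': array([-0.01702572,  0.58847447,  1.34691278])}
{'time_s': 0.1, 'q': array([-7.11914977e+01,  2.83115006e+01,  7.71227961e+01, -1.24455111e-03,
        7.46285053e+01, -5.47153457e+00]), 'joint_vel': array([-0.01095502, -0.18355928, -0.05382316,  0.05263579,  0.07738663,
       -0.04824269]), 'tau': array([ 5.54656999e-04, -8.80241060e+01, -3.82544589e+01,  7.09349848e-02,
        4.82889719e-02, -3.50045241e-05]), 'ee_pos': array([ 0.25688737, -0.56939771,  0.21340062]), 'eef_rot': array([[ 9.11544245e-01,  4.11201836e-01, -3.73216006e-04],
       [ 4.11201997e-01, -9.11543666e-01,  1.03081875e-03],
       [ 8.36718774e-05, -1.09310407e-03, -9.99999399e-01]]), 'wrist_force': array([-0.46352422, -0.83750592, -0.55083665]), 'ft_torque': array([-0.06046894,  0.00323765,  0.01624846]), 'gripper_width': 0.09114583523223443} 0.0188
```

View pics/side0.png

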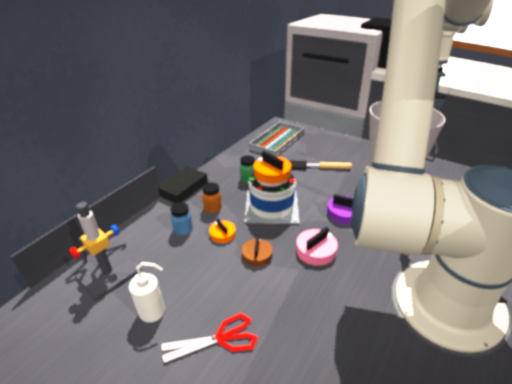

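View pics/top0.png

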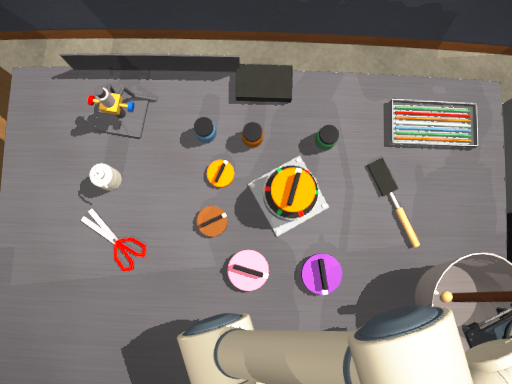

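Top view: the candidates are the orange lid on the banded canister (291,191), a small orange lid (220,174), a brown one (212,222), a pink one (248,271) and a purple one (322,275). The lid meant is the larger orange one, on the canister. I'll check it in an enlarged crop.

Run:
```python
import cv2
a=cv2.imread("pics/top0.png")[145:245,236:346]; cv2.imwrite("pics/topc.png",cv2.resize(a,None,fx=6,fy=6,interpolation=cv2.INTER_CUBIC)[:600])
a=cv2.imread("pics/side0.png")[140:230,230:320]; cv2.imwrite("pics/sidec.png",cv2.resize(a,None,fx=6,fy=6,interpolation=cv2.INTER_CUBIC))
```

```text
(no output)
```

View pics/topc.png

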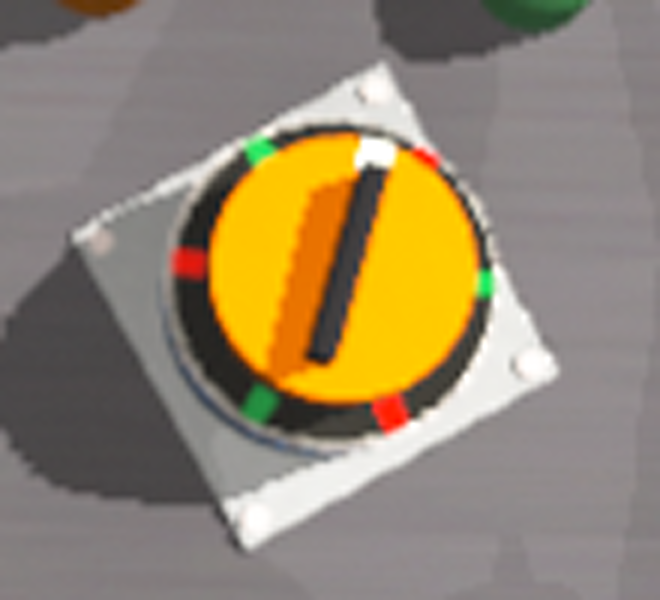

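View pics/sidec.png

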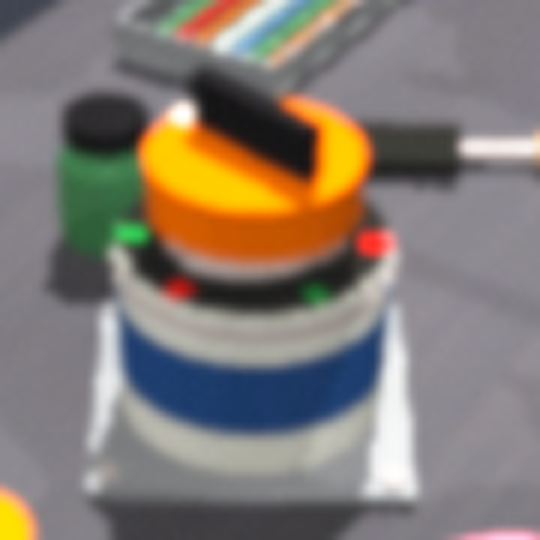

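The crop confirms it: orange lid on the neck, white pointer at crop (376,152), green marks at (260,150), (485,283) and (261,405). Now I'll measure.

```bash
cat > h.py <<'E'
import numpy as np,cv2
from station import bot,hand,solver,telemetry,viewer
def ray(s,uv):
    K=np.array([[s["fx"],0,s["cx"]],[0,s["fy"],s["cy"]],[0,0,1]])
    p=cv2.undistortPoints(np.array(uv,float).reshape(-1,1,2),K,np.array([s["k1"],0,0,0,0])).reshape(-1,2)
    d=np.c_[p,np.ones(len(p))]@s["R"]; return -s["R"].T@s["t"],d
def onz(s,uv,z):
    c,d=ray(s,uv); return c+d*((z-c[2])/d[:,2])[:,None]
def circ(P):
    A=np.c_[2*P[:,:2],np.ones(len(P))]; x=np.linalg.lstsq(A,(P[:,:2]**2).sum(1),rcond=None)[0]
    return x[:2],np.sqrt(x[2]+x[:2]@x[:2])
def proj(s,X):
    K=np.array([[s["fx"],0,s["cx"]],[0,s["fy"],s["cy"]],[0,0,1]])
    return cv2.projectPoints(np.array(X,float).reshape(-1,1,3),cv2.Rodrigues(s["R"])[0],s["t"],K,np.array([s["k1"],0,0,0,0]))[0].reshape(-1,2)
def measure(s,zt,box=(145,245,236,346)):
    r0,r1,c0,c1=box
    im=s["pixels"][r0:r1,c0:c1].astype(float); R,G,B=im[...,0],im[...,1],im[...,2]
    def comps(m,mn=3):
        n,l,st,ce=cv2.connectedComponentsWithStats(m.astype(np.uint8)); return [(st[i,4],ce[i]+[c0,r0],l==i) for i in range(1,n) if st[i,4]>=mn]
    out={}
    og=max(comps((R>200)&(G>90)&(G<215)&(B<90)),key=lambda a:a[0])
    m=og[2].astype(np.uint8)
    h=cv2.convexHull(np.argwhere(m)[:,::-1].astype(np.int32)).reshape(-1,2)+[c0,r0]
    out["lid"]=circ(onz(s,h,zt))
    for n,mm in(("green",(G>1.5*R)&(G>1.4*B)&(G>90)),("red",(R>150)&(G<90)&(B<90))):
        out[n]=[(a,c.round(1),onz(s,[c],.110)[0]) for a,c,_ in comps(mm)]
    out["white"]=[(a,c.round(1),onz(s,[c],zt)[0]) for a,c,_ in comps((R>190)&(G>190)&(B>170)&(cv2.dilate(m,np.ones((7,7)))>0),2)]
    out["bar"]=[]
    yy,xx=np.mgrid[:r1-r0,:c1-c0]
    cu=h.mean(0)-[c0,r0]
    for a,c,l in comps((R<90)&(np.hypot(xx-cu[0],yy-cu[1])<21),20):
        q=np.argwhere(l)[:,::-1]+[c0,r0]; P=onz(s,q,zt+.032)[:,:2]; w,v=np.linalg.eigh(np.cov(P.T))
        rc=cv2.minAreaRect((P*1000).astype(np.float32))
        out["bar"].append((a,P.mean(0),np.degrees(np.arctan2(v[1,1],v[0,1])),rc))
    return out
E
python3 - <<'E'
from h import *
s=viewer.snapshot("top");o=measure(s,.1615)
for k in o:print(k,o[k])
E
```

```text
lid (array([ 0.57710884, -0.09671829]), np.float64(0.05627821897549364))
green [(np.int32(15), array([328.2, 145.4]), array([ 0.70211147, -0.19248056,  0.11      ])), (np.int32(16), array([278.8, 169.5]), array([ 0.63345945, -0.06294062,  0.11      ])), (np.int32(10), array([316.5, 192. ]), array([ 0.57711682, -0.16302517,  0.11      ])), (np.int32(26), array([278.8, 211.9]), array([ 0.52226101, -0.0654727 ,  0.11      ]))]
red [(np.int32(5), array([306.4, 170.8]), array([ 0.63227732, -0.13553686,  0.11      ])), (np.int32(24), array([267.3, 188.3]), array([ 0.58289812, -0.03413668,  0.11      ])), (np.int32(26), array([300.6, 213.1]), array([ 0.52077941, -0.12232529,  0.11      ]))]
white [(np.int32(13), array([294.1, 164.3]), array([ 0.64015069, -0.09840859,  0.1615    ])), (np.int32(4), array([280.2, 166.8]), array([ 0.6328277 , -0.06363134,  0.1615    ])), (np.int32(4), array([284.5, 165. ]), array([ 0.63762272, -0.07425337,  0.1615    ])), (np.int32(28), array([298.1, 170. ]), array([ 0.62605224, -0.10895637,  0.1615    ])), (np.int32(7), array([305.1, 167.9]), array([ 0.63198038, -0.12656691,  0.1615    ])), (np.int32(6), array([315.2, 179.7]), array([ 0.60272987, -0.1524154 ,  0.1615    ])), (np.int32(3), array([318., 190.]), array([ 0.57678085, -0.15997744,  0.1615    ])), (np.int32(2), array([316. , 201.5]), array([ 0.54764864, -0.1553924 ,  0.1615    ]))]
bar [(np.int32(128), array([ 0.5746265 , -0.09473416]), np.float64(165.04337346781008), ((575.0700073242188, -94.92074584960938), (9.377284049987793, 81.6157455444336), 75.3730697631836))]
```

Checks hold up. The lid is at about (0.576,-0.096) with radius 56 mm. Green marks lie at about 30, 150 and 270°, red at -36, 84 and 204° (66° clockwise of green). The pointer is at about -15°, so 45° clockwise of the green mark at 30°. Next: approach and grip the bar.

```bash
cat >> h.py <<'E'
C=np.array([.576,-.0958])
def Rz(a):
    a=np.radians(a);c,s=np.cos(a),np.sin(a); return np.array([[c,s,0],[s,-c,0],[0,0,-1.]])
def st(tag=""):
    t=telemetry.sense(); x=t["eef_rot"][:,0]
    print(tag,"t%.1f"%t["time_s"],"p",t["ee_pos"].round(4),"yaw%.1f"%np.degrees(np.arctan2(x[1],x[0])),"F",t["wrist_force"].round(1),"M",t["ft_torque"].round(2),"w%.4f"%t["gripper_width"],"q6 %.0f"%t["q"][5]); return t
E
python3 - <<'E'
from h import *
for a in(-15,30,-36): print(a,solver.inverse_kinematics([*C,.165],Rz(a)))
bot.movel([.257,-.57,.27]); bot.movep([*C,.26],Rz(-15)); st()
bot.movel([*C,.215]); hand.grip(.05,15); st()
s=viewer.snapshot("side"); cv2.imwrite("pics/side1.png",cv2.resize(s["pixels"][100:240,200:350,::-1],None,fx=4,fy=4))
E
```

```text
-15 [-1.53013537e+01  2.79310232e+01  8.64786922e+01 -2.54444375e-14
  6.55902846e+01  8.96986463e+01]
30 [-1.53013537e+01  2.79310232e+01  8.64786922e+01 -2.54444375e-14
  6.55902846e+01  4.46986463e+01]
-36 [-1.53013537e+01  2.79310232e+01  8.64786922e+01 -2.54444375e-14
  6.55902846e+01  1.10698646e+02]
 t2.7 p [ 0.5759 -0.0965  0.2599] yaw-15.0 F [-0.2  0.   0.3] M [0.08 0.02 0.03] w0.0914 q6 90
 t4.0 p [ 0.576  -0.0958  0.215 ] yaw-15.0 F [-0.2 -1.  -0. ] M [ 0.03 -0.01  0.01] w0.0501 q6 90
```

View pics/side1.png

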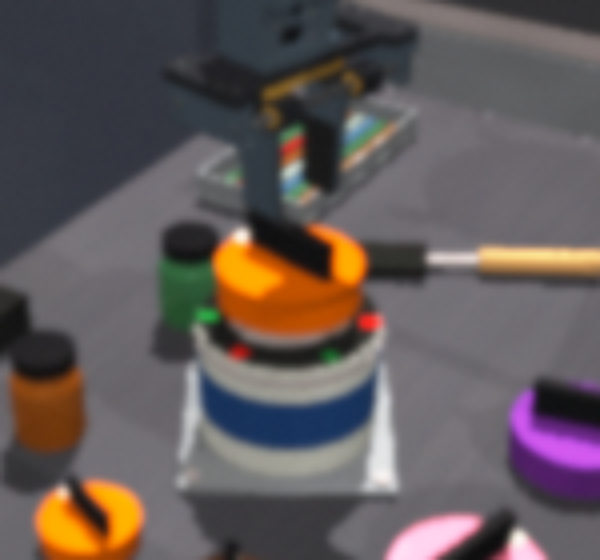

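The side crop shows the jaws open above the bar (290,240), straddling it. Descending to grip gently.

Run:
```python
from h import *
bot.movel([*C,.168],max_speed=.08); st("down")
hand.grip(.0,12); st("grip")
for a in(0,12): bot.movel([*C,.168],Rz(a),max_speed=.05); st(a)
s=viewer.snapshot("side"); cv2.imwrite("pics/side2.png",cv2.resize(s["pixels"][100:240,200:350,::-1],None,fx=4,fy=4))
s=viewer.snapshot("top"); cv2.imwrite("pics/top2.png",cv2.resize(s["pixels"][145:245,236:346,::-1],None,fx=5,fy=5))
```

```text
down t4.7 p [ 0.5762 -0.0959  0.1683] yaw-15.0 F [ 0.1 -0.3 -0.3] M [0.03 0.02 0.01] w0.0500 q6 90
grip t5.4 p [ 0.576  -0.0959  0.1681] yaw-15.0 F [-1.4 -2.6  2.3] M [-0.26  0.18  0.03] w0.0123 q6 90
0 t5.8 p [ 0.576  -0.0961  0.1681] yaw-0.2 F [-1.4 -4.6  2.7] M [-0.75  0.41  0.35] w0.0123 q6 75
12 t6.2 p [ 0.5759 -0.0961  0.1682] yaw11.8 F [-2.8 -4.4  4.8] M [-0.97  0.64 -0.3 ] w0.0124 q6 63
```

View pics/side2.png

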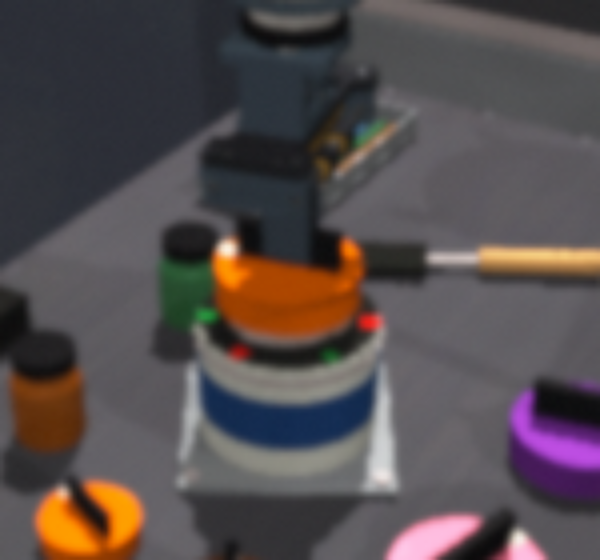

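View pics/top2.png

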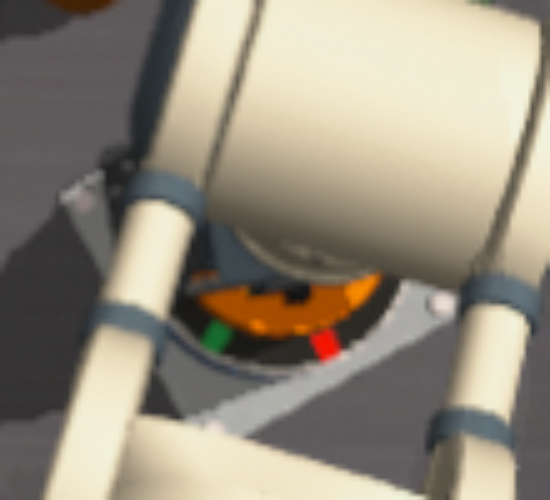

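The side crop shows the pointer moved from (242,237) to (228,248), towards the green mark at (206,316), so the lid is turning with the grip. The top view is hidden by the arm. Going on to the mark and releasing.

Run:
```python
from h import *
for a in(22,27,30.5): bot.movel([*C,.168],Rz(a),max_speed=.04); st(a)
s=viewer.snapshot("side"); a=s["pixels"][140:220,230:320,::-1].copy()
hand.grip(.03); bot.sleep(.3); st("open")
s=viewer.snapshot("side"); b=s["pixels"][140:220,230:320,::-1]
cv2.imwrite("pics/drop.png",cv2.resize(np.hstack([a,b]),None,fx=4,fy=4,interpolation=cv2.INTER_CUBIC))
```

```text
22 t6.6 p [ 0.5759 -0.0962  0.1682] yaw21.8 F [-2.5 -5.1  5.5] M [-1.1   0.64 -0.35] w0.0132 q6 53
27 t6.8 p [ 0.5763 -0.0959  0.1679] yaw26.8 F [ 1.7 -3.7 -1.1] M [-0.95 -0.39  0.11] w0.0125 q6 48
30.5 t7.1 p [ 0.5761 -0.096   0.1678] yaw30.3 F [ 0.8 -5.  -2.5] M [-1.23 -0.23 -0.07] w0.0126 q6 44
open t7.9 p [ 0.576  -0.0958  0.168 ] yaw30.5 F [-0.5  1.  -0.3] M [-0.01 -0.01  0.02] w0.0299 q6 44
```

View pics/drop.png

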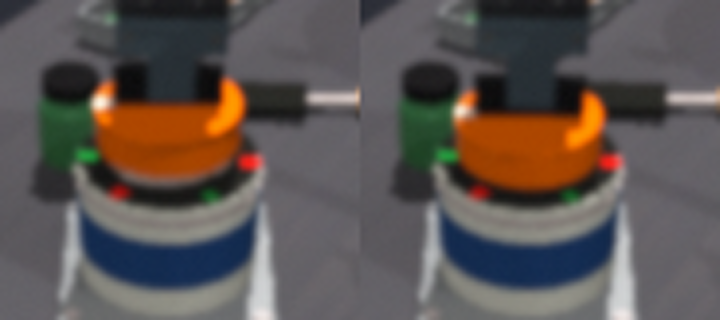

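It dropped: the skirt edge is about 10 crop px lower and hides the pale neck. Pointer at (462,112), above the green mark at (447,155). Now regripping lower and screwing clockwise, following the thread down.

Run:
```python
from h import *
z0=.157
bot.movel([*C,z0],max_speed=.05); st("down")
hand.grip(.0,15); st("grip")
for a in(22,12,2,-8,-18,-26,-32,-36):
    bot.movel([*C,z0-.005*min(1,(30-a)/60)],Rz(a),max_speed=.04); t=st(a)
    if np.linalg.norm(t["wrist_force"])>40: print("stop");break
s=viewer.snapshot("side"); b=s["pixels"][140:220,230:320,::-1]
cv2.imwrite("pics/scr.png",cv2.resize(b,None,fx=6,fy=6,interpolation=cv2.INTER_CUBIC))
```

```text
down t8.3 p [ 0.5757 -0.0957  0.1565] yaw30.5 F [ 0.1 -0.3 -0.8] M [ 0.    0.02 -0.01] w0.0304 q6 44
grip t8.8 p [ 0.5765 -0.0963  0.1573] yaw30.5 F [ 2.  -5.5 -0.5] M [-1.07 -0.46 -0.08] w0.0121 q6 44
22 t9.1 p [ 0.5764 -0.0963  0.1565] yaw21.9 F [ 2.1 -5.5  0.9] M [-1.15 -0.39 -0.27] w0.0121 q6 53
12 t9.4 p [ 0.5764 -0.0963  0.1557] yaw12.0 F [ 1.6 -5.4  0.1] M [-1.07 -0.36 -0.24] w0.0122 q6 63
2 t9.7 p [ 0.5763 -0.0962  0.1548] yaw2.1 F [ 1.5 -5.6 -0.6] M [-1.07 -0.34 -0.31] w0.0119 q6 73
-8 t10.1 p [ 0.5763 -0.0961  0.1539] yaw-7.8 F [ 2.7 -4.6 -1.2] M [-0.86 -0.43 -0.31] w0.0122 q6 83
-18 t10.4 p [ 0.5762 -0.0961  0.1531] yaw-17.7 F [ 2.2 -4.9 -0.3] M [-0.84 -0.48 -0.29] w0.0121 q6 92
-26 t10.7 p [ 0.5762 -0.096   0.1525] yaw-25.7 F [ 2.3 -4.6 -0.7] M [-0.76 -0.56 -0.3 ] w0.0118 q6 100
-32 t10.9 p [ 0.5764 -0.096   0.1524] yaw-31.7 F [ 3.1 -4.1  4.4] M [-0.63 -0.41 -0.35] w0.0121 q6 106
-36 t11.2 p [ 0.5763 -0.0963  0.1524] yaw-35.7 F [ 0.9 -7.2  5.3] M [-1.08 -0.33  0.52] w0.0128 q6 110
```

View pics/scr.png

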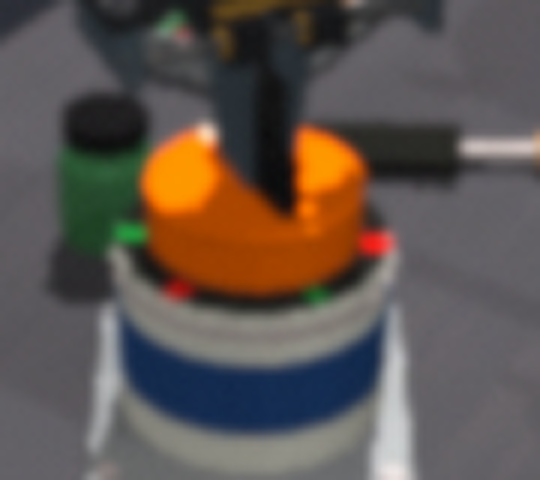

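The pointer, now at (207,133), has turned with the grip. The width and moment changed at -36°, which suggests the stop was met. I'll nudge a little further, release, retreat and check from above.

Run:
```python
from h import *
bot.movel([*C,.152],Rz(-38),max_speed=.03); st("nudge")
hand.grip(.05); st("open")
bot.movel([*C,.27],max_speed=.1); bot.movep([.257,-.57,.27],Rz(24)); st("away")
s=viewer.snapshot("top");o=measure(s,.146)
for k in("lid","bar"):print(k,o[k])
print([w for w in o["white"] if np.hypot(*(w[2][:2]-C))<.056])
cv2.imwrite("pics/topend.png",cv2.resize(s["pixels"][145:245,236:346,::-1],None,fx=6,fy=6,interpolation=cv2.INTER_CUBIC))
cv2.imwrite("pics/topfull.png",s["pixels"][:,:,::-1])
s=viewer.snapshot("side"); cv2.imwrite("pics/sideend.png",cv2.resize(s["pixels"][140:220,230:320,::-1],None,fx=6,fy=6,interpolation=cv2.INTER_CUBIC))
```

```text
nudge t11.5 p [ 0.5762 -0.0963  0.1524] yaw-37.7 F [ 0.9 -6.9  5.5] M [-1.08 -0.17  0.58] w0.0132 q6 112
open t12.2 p [ 0.576  -0.0958  0.152 ] yaw-38.0 F [-0.3 -0.4 -0.1] M [ 0.15  0.02 -0.04] w0.0499 q6 113
away t15.6 p [ 0.2577 -0.5696  0.27  ] yaw24.0 F [-0.5  0.8  0.1] M [ 0.06 -0.    0.05] w0.0498 q6 -5
lid (array([ 0.57581553, -0.09556751]), np.float64(0.0562105517922399))
bar [(np.int32(105), array([ 0.57385915, -0.0937904 ]), np.float64(145.85845304976328), ((574.269287109375, -94.14356994628906), (7.746245861053467, 81.84880065917969), 55.9601936340332))]
[(np.int32(24), array([303.5, 173.6]), array([ 0.6193885 , -0.12438202,  0.146     ]))]
```

View pics/topend.png

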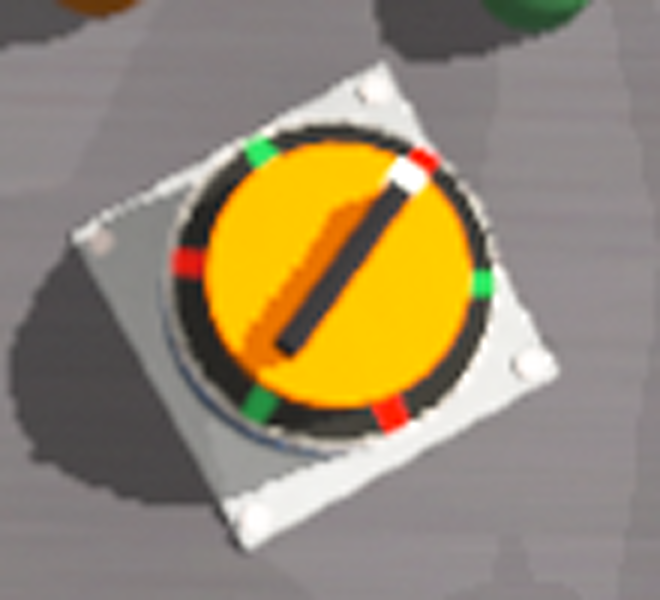

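View pics/sideend.png

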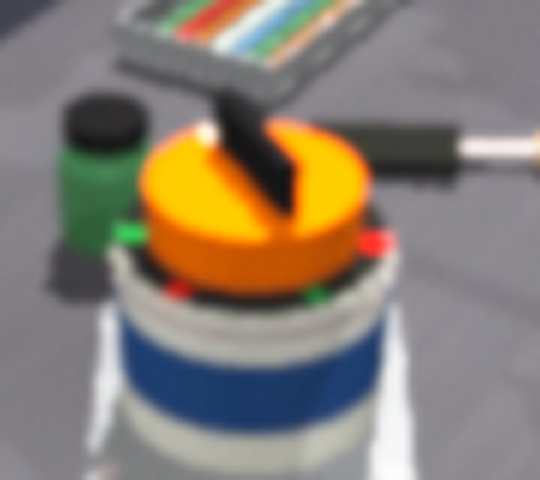

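View pics/topfull.png

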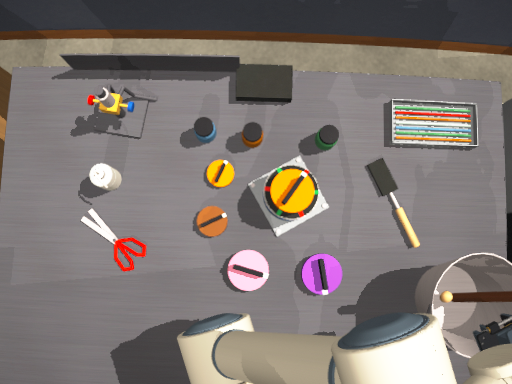

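The pointer at crop (408,175) sits right beside the red mark at (425,160). The bar is at -34.1° against the red mark at -35.6°, about 64.5° from green, with both well inside the tolerance. The lid looks level and low, and nothing else has moved. Signing off.

Run:
```python
from h import *
from station import workorder
s=viewer.snapshot("side")
a=np.radians(np.arange(0,360,5))
for z in(.146,.151,.1615):
    P=proj(s,np.c_[C[0]+.056*np.cos(a),C[1]+.056*np.sin(a),np.full(len(a),z)]); print(z,"roof ellipse rows",P[:,1].min().round(1),P[:,1].max().round(1))
m=(s["pixels"][...,0]>190)&(s["pixels"][...,1]>140)&(s["pixels"][...,2]<80); m[:150]=0;m[200:]=0;m[:,:245]=0;m[:,300:]=0
print("seen bright roof rows",np.where(m.any(1))[0][[0,-1]])
workorder.sign_off()
```

```text
0.146 roof ellipse rows 160.0 179.3
0.151 roof ellipse rows 158.7 177.9
0.1615 roof ellipse rows 155.8 174.8
seen bright roof rows [161 179]
the job is handed in; nothing more can be done
```

I turned the larger orange lid back about 45° to the green mark and it dropped into its thread when I opened the jaws. I then regripped the bar lower, screwed it clockwise until it met the stop, let go and moved the arm away. The job is handed in; no verdict is reported.

Last checks before handing in:
- **Pointer:** the bar measured -34.1° against the red mark at about -35.6°, and the white pointer patch alone reads about -33°. That is 1.5 to 2.5° (about 2 mm) short of the mark, where 10 mm is allowed.
- **Height:** the roof edge spans rows 161–179 in the side view. Fully home predicts 160.0–179.3 and merely dropped predicts 158.7–177.9, so it fits fully home. The camera cannot resolve much under 2 mm here, so the 1.5 mm limit rests partly on having felt the stop.
- **Level:** I judged it level by eye in the side view.
- **Stop:** the grip slipped slightly and the wrist moment jumped at -36 to -38°, which fits the rigid stop.
- **Forces and time:** readings taken between moves stayed under 10 N, and the robot clock read 15.6 s once the arm was clear, out of 54 s.
- **Other things:** the jars, bottle, shears and paddle look unmoved in the full top view. I compared them by eye and did not measure them.

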